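Make up two chromatography column service kits

ROBOT

A 7-joint arm with a two-finger parallel gripper is mounted at the origin on the work surface. World frame = base frame: x ahead of the robot, y to its left, z up, the work surface at z = 0. Lengths are in m, angles in rad, forces in N, time in s.
With the tool pointing down it reaches from about 0.4 to 0.85 m from the base axis. Payload 4.5 kg.
Tool frame: the origin (TCP) lies where the fingers leave the gripper's body, on its centre line; the fingertips stand 64 mm ahead of it and the grasp point (between the pads) lies 45 mm ahead of it; z points along the fingers, y is the direction in which the jaws open and shut (so a half turn about z gives the same grasp; the last joint's range is limited). The gripper opens to 88 mm and grips with 3 to 60 N. Pads are 18 mm wide; open, the fingers measure 123 mm over their backs; the gripper's body (75 mm by 187 mm) begins 45 mm behind the grasp point.
Start: joints at [-1.293, 0.689, -0.195, 1.565, 0.157, 0.902, -0.215], TCP at [0.151, 0.607, 0.303] pointing down, gripper open.
Joint ranges: [-3.01, 3.01], [-0.46, 2.08], [-1.47, 1.51], [0.13, 2.56], [-1, 4.14], [0.04, 2.09], [-2.66, 2.66]. Speed limits (rad/s): [2.57, 2.57, 3.14, 3.14, 3.14, 3.14, 3.14].

INTERFACE

Orientations are given as a unit quaternion [x, y, z, w].
In Python, from plant import monitor, snapshot, workorder, finder gives the robot as it stands.
- The arm moves only by the tool carry_out, never from a script. Its argument "motion" is one flat list of numbers, 6 for each row, row after row: the shift along the tool's x, y, z in cm, then the turn, a rotation vector about the tool's x, y, z in rad. In form: [x, y, z, rx, ry, rz, x, y, z, rx, ry, rz, ...]. A call has 1 to 8 rows; each row shifts and turns the commanded pose from where the row before left it, along the tool's axes as they then stand; what a row does not reach is not made up. A row lasts 1/8 s, in which the tool goes at most 62.5 mm and 10.7 degrees, less where a joint would pass 70% of its speed; a pose out of reach is approached as far as the arm can. A call with a gripper value outside its range is refused whole. "hand" is the finger opening in cm, from 0 to 8.81, set as the call begins (left out, the last holds). The fingers move at their own pace and stop on an object; "grip_force" is the grip in N (left out, the last holds). Time passes only in rows, so rows that do not move let the fingers close. It gives the time, the measured TCP pose, the force and the opening at its end, in the units of the state.
- monitor.get_state(): the state, without advancing time (a new reading comes with each control period).
- snapshot(name): name is "scene" or "top" or "wrist"; returns a dict with "frame" (384x512x3 uint8, red, green, blue), "range_z" (384x512 float32, m along the optical axis (not along the pixel's ray), 0 where there is no reading), "fx", "fy", "cx", "cy" (pixels), "D" ([k1, k2, p1, p2, k3] as OpenCV has them; the pictures are not rectified), "rvec" (rotation vector, rad) and "tvec" (3), from world to camera coordinates, as OpenCV has them; the wrist camera has in their place "hand_eye" (4x4, takes a point from camera to tool coordinates, whose origin is the TCP and whose axes are the flange's). Camera axes: x right, y down, z forward; pixel columns grow to the right and rows downward; lengths in m; the calibration is good to about 2 mm. A picture is of the moment at which its call begins: read the wrist's pose just before it.
- workorder.finish_job(): hands the job in, once; it reports no verdict.
Trained networks look in a picture, given as the dict that the camera call returned (one of the last four; its "shot" number tells which), for a name from the list of things; names that differ only in an ending like _2 or _b are one class to them, and where a whole thing is asked for, a point or a joint stands for the part that bears it (a point fixed in the world has none). Each returns a list of dicts, best first, with "p" (0 to 1); they miss things now and then, are a little off and sometimes report something else, mostly with a low value. They report only what shows in the picture. A call takes as long as a camera call. They do not tell look-alikes from the thing itself.
- finder.masks_of(picture, thing): "pixels" (384x512 bool, what is visible of it) and "extent" ([left, top, right, bottom] in pixels, round what is visible of it).
The state is a dict: "clock": time; "q": joint angles; "qd": joint speeds; "joint_torque": joint torques, N m; "tool_pos": TCP position; "eef_rot": TCP orientation; "contact_force": force on the tool from outside, world axes, zero at the start; "moment": the same for the moment, N m; "opening": opening from 0.0 (shut) to 1.0 (fully open).
Only numpy, scipy, OpenCV 4.12 (cv2) and the standard library are available. Lean on these libraries where they do the work, as an engineer would, in place of code of your own. Each camera call takes 0.05 s, during which the arm holds its last target. There are 200 camera calls.

TASK

Make up two column service kits from the parts on the bench. Swing the service case's flap fully open and leave it open, then stand the wide red end ring and the stemmed plunger on the floor of the case's lower tier; stand the narrow red end ring and the plain cylindrical filter cartridge in the open metal tray. Every part must end upright as it stands now, flat on the floor of its own kit, and the small amber vial among the parts must stay where it is.

Things in the scene. Friction and masses are not known exactly. Their poses are not given: they have to be found in the camera images.
- ring_wide_center (a point): Wide end ring of a column: red plastic ring standing flat on the bench, axis vertical, outer diameter 56 mm, bore 38 mm, 40 mm high, about 90 g. The point is its centre, 20 mm above its underside; z is its axis, up. Grip it across the outside.
- ring_narrow_center (a point): Narrow end ring: red plastic ring standing flat, outer diameter 38 mm, bore 20 mm, 40 mm high, about 50 g. The point is its centre, 20 mm above its underside; z up. Grip it across the outside.
- plunger_center (a point): Plunger (column end adaptor): white plastic disc foot, diameter 50 mm and 8 mm thick, with an upright steel stem, diameter 16 mm, on top; 58 mm high in all, about 90 g. The point lies on the axis half-way up, 29 mm above the underside; z up. Grip it by the stem, with the fingertips above the foot.
- filter_center (a point): Filter cartridge: plain upright cylinder, white plastic with two steel bands, diameter 31 mm, 56 mm high, about 70 g. The point is its centre, 28 mm above its underside; z up.
- vial_center (a point): Small amber glass vial with a white cap, diameter 28 mm, 45 mm high, standing loose among the parts. Not part of any kit: do not shift or knock it. The point is its centre, half-way up.
- case_in (a point): Grey plastic service case fixed to the bench, its outside 142 mm (its x) by 202 mm (its y) by 68 mm high, walls and floor 6 mm; the lower tier inside is 130 mm by 190 mm and 62 mm deep, one undivided compartment for two parts, covered at the start by the black flap. The point is the centre of the inner floor, 6 mm above the bench; x of its frame runs from the handle side towards the hinge side, z up.
- flap (a joint): Angle of the case's black flap in rad: 0 closed flat on the case's rim, grows as it swings up and away from the robot, end stop at 1.9. Starts at 0 to 0.2. The hinge is stiff (0.16 N m), so the flap stays wherever it is left. Standing open it is a wall along the case's far rim, up to about 210 mm above the bench: keep the gripper clear of it.
- flap_bar (a point): Middle of the steel handle bar on the flap: bar of diameter 11 mm, 100 mm long along y (parallel to the hinge), carried 40 mm off the flap's top face by two thin posts 39 mm either side of the middle; the flap is 6 mm thick, and with it closed the bar is about 115 mm above the bench. It lies 118 mm from the hinge line along the flap and 46 mm from it square to the flap; it moves with the flap.
- flap_hinge (a point): Middle of the flap's hinge line, on the case's +x rim, 68.5 mm above the bench; the line runs along the case's y axis. The frame turns with the flap.
- tray_in (a point): Open bare-metal tray fixed to the bench, outside 130 mm (its x) by 196 mm (its y) by 24 mm high, walls and floor 3 mm; one compartment for two parts. The point is the centre of its inner floor, 3 mm above the bench; z up.
There are look-alikes about, which are no part of the job. What is shaped like the part that bears filter_center but green is not meant.

How it is judged:
On the way:
1. the case's flap is swung open, past 1.2 rad (value of joint flap above 1.2 rad), for 0.2 s.
At the end, for the whole second after the job is handed in: The flap stands open past 1.2 rad; wide ring and plunger in the case, narrow ring and filter in the tray: each centre within 60 mm (x) and 90 mm (y) of the middle of its compartment, each underside within 4 mm of the compartment's floor, upright within 0.15 rad, slower than 20 mm/s (value of joint flap above 1.2 rad and x of ring_wide_center in the frame of case_in between -0.06 and 0.06 m and y of ring_wide_center in the frame of case_in between -0.09 and 0.09 m and z of ring_wide_center in the frame of case_in between 0.016 and 0.024 m and angle between each of ring_wide_center, plunger_center, ring_narrow_center, filter_center's own z axis and vertical below 0.15 rad and linear speed of each of ring_wide, plunger, ring_narrow, filter below 0.02 m/s and x of plunger_center in the frame of case_in between -0.06 and 0.06 m and y of plunger_center in the frame of case_in between -0.09 and 0.09 m and z of plunger_center in the frame of case_in between 0.025 and 0.033 m and x of ring_narrow_center in the frame of tray_in between -0.06 and 0.06 m and y of ring_narrow_center in the frame of tray_in between -0.09 and 0.09 m and z of ring_narrow_center in the frame of tray_in between 0.016 and 0.024 m and x of filter_center in the frame of tray_in between -0.06 and 0.06 m and y of filter_center in the frame of tray_in between -0.09 and 0.09 m and z of filter_center in the frame of tray_in between 0.024 and 0.032 m); the robot touches nothing.
It fails at once if the amber vial is shifted more than 25 mm or knocked over (distance of vial_center from where it was at the start of the episode above 0.025 m or angle between vial_center's own z axis and vertical above 0.5 rad).
It also fails if it takes over 123 s, if anything falls off the work surface, if the arm or the gripper's body presses on something with over 40 N, if the wrist force passes 120 N, or if a joint passes its speed limit or range.

## Working session

There is one attempt and no reset: what is moved stays moved. The work goes in short steps, Python scripts to look and compute and a tool call to move; the robot and the scene stay as the last step left them, time stands still between calls to the robot, and variables do not carry over. Pictures are saved under pics/ and viewed, about 12 in all and at most 16, crops included, and the job is handed in when it is done.

Besides the shell and the picture viewer there is one more tool, called after "Call:" as a command line: name --argument value ..., lists and objects as JSON in quotes. carry_out: Moves the arm, as the interface text tells. Its arguments: {"type":"object","properties":{"motion":{"type":"array"},"hand":{"type":"number"},"grip_force":{"type":"number"}},"required":["motion"]}

```bash
mkdir -p pics; ls
cat > h.py <<'E'
import numpy as np, cv2
from scipy.spatial.transform import Rotation as R
from plant import monitor, snapshot, workorder, finder
def pose(p):
    """camera->world rotation, translation"""
    if 'hand_eye' in p:
        s=p['state']; T=np.eye(4); T[:3,:3]=R.from_quat(s['eef_rot']).as_matrix(); T[:3,3]=s['tool_pos']
        T=T@np.array(p['hand_eye']); return T[:3,:3],T[:3,3]
    Rm=cv2.Rodrigues(np.array(p['rvec'],float))[0]; return Rm.T,-Rm.T@np.array(p['tvec'],float).ravel()
def snap(n):
    s=monitor.get_state(); p=snapshot(n); p['state']=s; return p
def save(p,n): cv2.imwrite('pics/'+n,p['frame'][:,:,::-1])
def K(p): return np.array([[p['fx'],0,p['cx']],[0,p['fy'],p['cy']],[0,0,1]])
def cloud(p):
    """HxWx3 world points, nan where no depth"""
    h,w=p['range_z'].shape; u,v=np.meshgrid(np.arange(w),np.arange(h))
    n=cv2.undistortPoints(np.stack([u,v],-1).reshape(-1,1,2).astype(float),K(p),np.array(p['D'],float)).reshape(h,w,2)
    z=p['range_z'].astype(float); c=np.dstack([n*z[...,None],z]); Rm,t=pose(p)
    c=c@Rm.T+t; c[z==0]=np.nan; return c
E
python3 - <<'E'
from h import *
s=monitor.get_state(); print(s)
a=snap('top');b=snap('scene')
cv2.imwrite('pics/a.png',np.vstack([a['frame']])[:,:,::-1]); save(b,'b.png')
for p,n in((a,'top'),(b,'scene')):
  c=cloud(p)
  for t in ['ring_wide_center','ring_narrow_center','plunger_center','filter_center','vial_center','flap_bar','case_in','tray_in','flap']:
    try:
      for m in finder.masks_of(p,t)[:3]:
        q=c[m['pixels']]; q=q[~np.isnan(q[:,0])]
        print(n,t,round(m['p'],2),m['extent'],np.median(q,0).round(3),np.percentile(q,2,axis=0).round(3),np.percentile(q,98,axis=0).round(3))
    except Exception as e: print(t,e)
E
```

```text
pics
{'clock': 0.0, 'q': array([-1.29323112,  0.68997161, -0.194515  ,  1.56632336,  0.15730099,
        0.9024978 , -0.2151431 ]), 'qd': array([ 0.00020272,  0.00165486, -0.00010591,  0.00021276, -0.00181846,
        0.00178207,  0.0002187 ]), 'joint_torque': array([ 2.19726981e-04, -5.27559686e+01, -1.26671042e+00, -1.53431958e+01,
       -5.25825389e-02,  6.62187027e-03,  1.73684712e-04]), 'tool_pos': array([0.15076608, 0.60602132, 0.30192318]), 'eef_rot': array([ 1.21561075e-01,  9.92583542e-01, -9.03140101e-04, -4.41682883e-05]), 'contact_force': array([-0.44448089, -0.88255701, -0.21318718]), 'moment': array([ 0.01736399, -0.02964295,  0.04678018]), 'opening': 0.9983891797989264}
top ring_wide_center 0.82 [262.0, 223.3, 288.7, 247.4] [ 0.454 -0.056  0.039] [ 0.426 -0.08   0.   ] [ 0.479 -0.028  0.045]
top ring_narrow_center 0.72 [220.3, 228.9, 235.7, 244.4] [0.447 0.058 0.04 ] [0.428 0.041 0.004] [0.462 0.074 0.044]
top plunger_center 0.81 [212.7, 162.9, 235.1, 182.8] [0.603 0.067 0.01 ] [0.584 0.046 0.002] [0.629 0.09  0.06 ]
top filter_center 0.64 [271.0, 135.2, 284.3, 149.7]
[... 1828 characters left out ...]
7 -0.067  0.058]
scene vial_center 0.73 [244.7, 209.2, 257.0, 232.6] [ 0.543 -0.015  0.033] [ 0.527 -0.023  0.004] [0.55  0.    0.047]
scene flap_bar 0.8 [34.5, 196.5, 180.7, 302.2] [ 0.483 -0.292  0.088] [ 0.409 -0.38   0.074] [ 0.547 -0.187  0.136]
scene case_in 0.59 [31.2, 196.1, 183.9, 331.4] [ 0.514 -0.295  0.081] [ 0.411 -0.382  0.005] [ 0.554 -0.189  0.135]
scene tray_in 0.8 [279.0, 149.2, 366.6, 204.8] [0.503 0.27  0.005] [0.441 0.171 0.002] [0.574 0.367 0.025]
scene tray_in 0.21 [243.6, 207.0, 258.0, 233.4] [ 0.543 -0.015  0.031] [ 0.484 -0.023  0.   ] [0.55  0.044 0.047]
scene flap 0.95 [31.2, 193.6, 183.2, 302.0] [ 0.483 -0.292  0.087] [ 0.408 -0.38   0.073] [ 0.548 -0.186  0.137]
```

Run:
```python
import cv2,numpy as np
a=cv2.imread('pics/a.png');b=cv2.imread('pics/b.png')
a=cv2.resize(a[110:280,80:440],None,fx=2.2,fy=2.2,interpolation=cv2.INTER_CUBIC)
cv2.imwrite('pics/a2.png',a); cv2.imwrite('pics/b2.png',cv2.resize(b[130:350,20:380],None,fx=2.2,fy=2.2,interpolation=cv2.INTER_CUBIC))
```

```text
(no output)
```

View pics/a2.png

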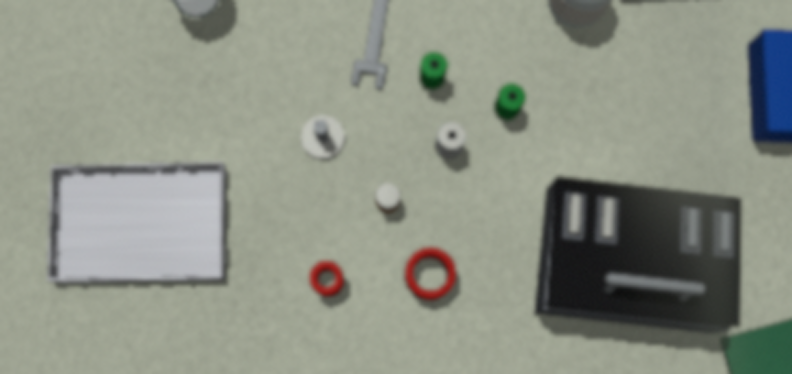

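View pics/b2.png

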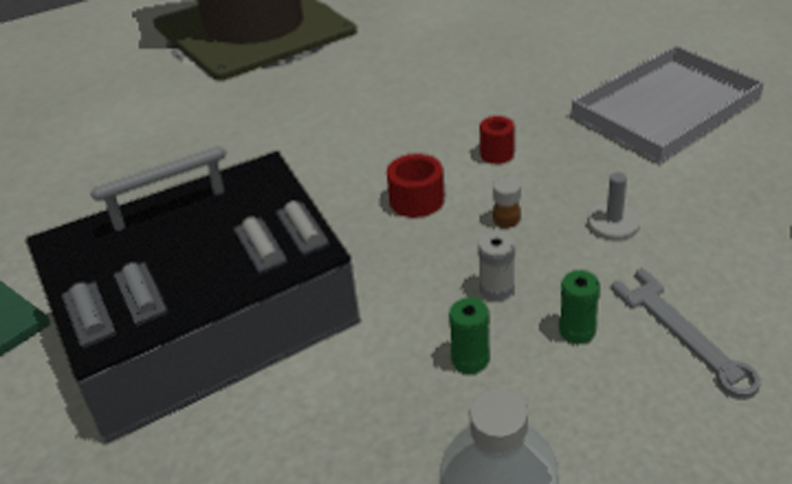

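The top view (crop) shows the white filter at (451,137), with the two look-alikes at (433,70) and (510,100) clearly green. The narrow ring is at (327,278), the wide ring at (431,274), the vial at (387,196), the plunger at (322,137), the tray on the left and the case on the right. Next I measure them more finely.

```bash
cat >> h.py <<'E'
def circ(q):
    A=np.c_[2*q[:,:2],np.ones(len(q))]; s=np.linalg.lstsq(A,(q[:,:2]**2).sum(1),rcond=None)[0]
    return s[:2],np.sqrt(s[2]+s[:2]@s[:2])
def goto(p,yaw,n=None,s=None):
    """delta from measured pose (tool down) to TCP p with jaw (tool y) direction at yaw (mod pi), in cm/rad, tool axes, turn-last"""
    s=s or monitor.get_state(); Rm=R.from_quat(s['eef_rot']).as_matrix()
    d=Rm.T@(np.array(p)-s['tool_pos'])*100
    y=Rm[:,1]; cur=np.arctan2(y[1],y[0]); dy=(yaw-cur+np.pi/2)%np.pi-np.pi/2
    tgt=R.from_euler('z',cur+dy).as_matrix(); yt=tgt[:,0]; zt=np.array([0,0,-1.]); xt=np.cross(yt,zt)
    rv=R.from_matrix(Rm.T@np.c_[xt,yt,zt]).as_rotvec()
    print('pos',s['tool_pos'].round(4),'yaw',round(cur,3),'d cm',d.round(2),'rot',rv.round(3),'rows>=',np.ceil(max(np.linalg.norm(d)/6.25,np.linalg.norm(rv)/.186)))
E
python3 - <<'E'
from h import *
zt={'ring_wide_center':.04,'ring_narrow_center':.04,'plunger_center':.008,'filter_center':.056,'vial_center':.045}
for n in('top','scene'):
  p=snap(n);c=cloud(p)
  for t,z in zt.items():
    for m in finder.masks_of(p,t)[:4]:
      if m['p']<.3: continue
      q=c[m['pixels']]; q=q[~np.isnan(q[:,0])]; q=q[abs(q[:,2]-z)<.005]
      if len(q)<8: continue
      rect=cv2.minEnclosingCircle((q[:,:2]*1000).astype(np.float32))
      print(n,t,round(m['p'],2),len(q),'enc',np.round(rect[0],1),round(rect[1],1),'bbox mid',((q[:,:2].min(0)+q[:,:2].max(0))*500).round(1), 'col',np.median(p['frame'][m['pixels']],0))
  q=c[finder.masks_of(p,'flap')[0]['pixels']];q=q[~np.isnan(q[:,0])]
  b=q[q[:,2]>.118]; mu=b.mean(0);u,s,v=np.linalg.svd(b-mu); e=(b-mu)@v[0]
  print('bar mid',mu+v[0]*(np.percentile(e,1)+np.percentile(e,99))/2,'dir',v[0],'len',np.ptp(e),'top z',np.percentile(b[:,2],90))
  f=q[(q[:,2]>.06)&(q[:,2]<.1)]; A=np.c_[f[:,:2],np.ones(len(f))]; print('plane',np.linalg.lstsq(A,f[:,2],rcond=None)[0],cv2.minAreaRect((f[:,:2]*1000).astype(np.float32)))
  q=c[finder.masks_of(p,'tray_in')[0]['pixels']];q=q[~np.isnan(q[:,0])]; print('tray',cv2.minAreaRect((q[:,:2]*1000).astype(np.float32)))
  q=c.reshape(-1,3); q=q[(abs(q[:,0]-.47)<.14)&(abs(q[:,1]+.28)<.14)&(q[:,2]>.06)&(q[:,2]<.073)]; print('rim',cv2.minAreaRect((q[:,:2]*1000).astype(np.float32)))
E
```

```text
top ring_wide_center 0.74 224 enc [452.6 -54.4] 28.0 bbox mid [452.4 -53.9] col [144.  50.  44.]
top ring_narrow_center 0.47 94 enc [445.1  57.7] 17.9 bbox mid [444.4  57. ] col [147.5  40.   35. ]
top plunger_center 0.76 244 enc [607.5  68.4] 25.2 bbox mid [607.   68.9] col [171. 174. 164.]
top filter_center 0.77 122 enc [680.1 -55.8] 15.8 bbox mid [679.8 -55. ] col [ 41. 113.  56.]
top filter_center 0.76 108 enc [ 643.8 -140.3] 14.6 bbox mid [ 644.4 -139.8] col [ 33.  105.   51.5]
top filter_center 0.71 123 enc [600.6 -74.5] 15.4 bbox mid [600.6 -73.5] col [161. 164. 153.]
top vial_center 0.63 82 enc [534.3  -6. ] 12.7 bbox mid [534.   -5.3] col [178. 180. 171.]
bar mid [ 0.43410535 -0.27305545  0.13748644] dir [-0.09112741 -0.9958094   0.00770894] len 0.10079952958939215 top z 0.1410694099338651
plane [-0.14102915  0.01749963  0.15945595] ((473.5758361816406, -278.35858154296875), (203.30532836914062, 141.71627807617188), 84.32854461669922)
tray ((507.6037902832031, 274.938720703125), (139.7425079345703, 206.19403076171875), 2.9643821716308594)
rim ((472.3218994140625, -277.901000
[... 527 characters left out ...]
.3] col [21. 57. 28.]
scene filter_center 0.71 164 enc [602.5 -79.1] 15.5 bbox mid [602.6 -79. ] col [81. 81. 79.]
scene vial_center 0.81 104 enc [537.  -10.4] 13.6 bbox mid [537.3 -10.2] col [83. 82. 77.]
bar mid [ 0.43947837 -0.27706577  0.1345078 ] dir [0.09674308 0.99522864 0.01267827] len 0.10022404006554615 top z 0.13876173684819104
plane [-0.14926965  0.01203748  0.16171436] ((475.8230895996094, -281.6663818359375), (201.70863342285156, 142.77658081054688), 83.81413269042969)
tray ((492.5848083496094, 290.69903564453125), (159.09422302246094, 242.35723876953125), 2.265596866607666)
rim ((543.2011108398438, -289.0878601074219), (200.7313690185547, 7.590043544769287), 83.36559295654297)
```

Call:
carry_out --motion '[0,0,0,0,0,0.178,0,0,0,0,0,0.178,0,0,0,0,0,0.178,0,0,0,0,0,0.178,0,0,0,0,0,0.178,0,0,0,0,0,0.178,0,0,0,0,0,0.178,0,0,0,0,0,0.178]' --hand 8.8

```text
clock: 2.8
tool_pos: [0.1507, 0.6066, 0.3028]
eef_rot: [0.742, 0.67, -0.0, -0.0]
contact_force: [0.2, -0.1, -0.2]
opening: 0.995
```

Call:
carry_out --motion '[-4.33,3.34,0,0,0,0,-4.33,3.34,0,0,0,0,-4.33,3.34,0,0,0,0,-4.33,3.34,0,0,0,0,-4.33,3.34,0,0,0,0,-4.33,3.34,0,0,0,0]'

```text
clock: 3.55
tool_pos: [0.326, 0.3273, 0.303]
eef_rot: [0.74, 0.672, 0.001, -0.0]
contact_force: [1.5, 0.3, 1.1]
opening: 1.0
```

Call:
carry_out --motion '[-4.33,3.34,0,0,0,0,-4.33,3.34,0,0,0,0,-4.33,3.34,0,0,0,0,-4.33,3.34,0,0,0,0,-4.33,3.34,0,0,0,0,-4.33,3.34,0,0,0,0]'

```text
clock: 4.3
tool_pos: [0.5004, 0.0492, 0.3029]
eef_rot: [0.74, 0.672, 0.0, 0.0]
contact_force: [0.3, 0.3, -0.6]
opening: 0.999
```

Call:
carry_out --motion '[-5.5,-0.54,0.4,0,0,0,-5.5,-0.54,0.4,0,0,0,-5.5,-0.54,0.4,0,0,0,-5.5,-0.54,0.4,0,0,0,-5.5,-0.54,0.4,0,0,0,-5.5,-0.54,0.4,0,0,0,0,0,0,0,0,0]'

```text
clock: 5.18
tool_pos: [0.4332, -0.28, 0.2786]
eef_rot: [0.744, 0.669, -0.001, 0.001]
contact_force: [-0.4, 0.9, -0.4]
opening: 0.996
```

Run:
```python
from h import *
goto([.436,-.275,.185],-.097)
p=snap('wrist'); save(p,'w1.png'); c=cloud(p)
print(p['hand_eye'])
ms=finder.masks_of(p,'flap_bar')
for m in ms[:1]:
  q=c[m['pixels']]; q=q[~np.isnan(q[:,0])]; b=q[q[:,2]>.115]; mu=b.mean(0);u,s,v=np.linalg.svd(b-mu,full_matrices=False); e=(b-mu)@v[0]
  print(m['p'],m['extent'],'bar',mu,v[0],np.ptp(e),np.percentile(b[:,2],90))
```

```text
pos [ 0.4332 -0.28    0.2786] yaw -0.106 d cm [0.56 0.22 9.36] rot [-0.     0.003 -0.009] rows>= 2.0
[[ 9.57782642e-04 -9.62634263e-01 -2.70803171e-01  6.83976928e-02]
 [ 9.99999516e-01  9.82356846e-04  4.47994003e-05  6.20064063e-05]
 [ 2.22899912e-04 -2.70803083e-01  9.62634739e-01 -8.20395394e-02]
 [ 0.00000000e+00  0.00000000e+00  0.00000000e+00  1.00000000e+00]]
0.96 [217.0, 44.1, 396.2, 287.5] bar [ 0.43601611 -0.27319921  0.13784079] [-0.10125224 -0.9948574   0.00259576] 0.10011427207527201 0.1394561662632391
```

View pics/w1.png

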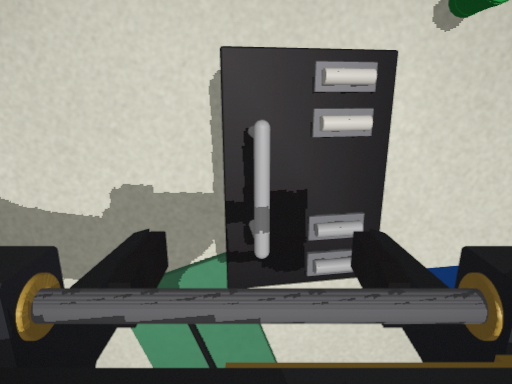

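Wrist view: the bar runs vertically at column ~262, rows 120–258, centred between the jaws. Go down and grip.

Call:
carry_out --motion '[0.2,0.09,3.2,0,0,0,0.2,0.08,3.2,0,0,0,0.2,0.08,3.1,0,0,0,0,0,0,0,0,0]'

```text
clock: 5.78
tool_pos: [0.4383, -0.2662, 0.1823]
eef_rot: [0.739, 0.673, -0.0, -0.002]
contact_force: [0.0, 0.9, 0.3]
opening: 0.996
```

Call:
carry_out --motion '[0,0,0,0,0,0,0,0,0,0,0,0,0,0,0,0,0,0,0,0,0,0,0,0,0,0,0,0,0,0,0,0,0,0,0,0,0,0,0,0,0,0,0,0,0,0,0,0]' --hand 0.5 --grip_force 10

```text
clock: 6.78
tool_pos: [0.4364, -0.2688, 0.1834]
eef_rot: [0.741, 0.672, -0.001, -0.002]
contact_force: [-3.8, -0.3, -0.5]
opening: 0.119
```

Run:
```python
import numpy as np
r=.1266;phi=.3717;th=np.r_[.145:1.66:16j]
p=np.c_[-r*np.cos(th+phi),r*np.sin(th+phi)]*100
print(np.c_[th[1:],np.diff(p,axis=0)].round(2))
```

```text
[[ 0.25  0.69  1.08]
 [ 0.35  0.79  1.  ]
 [ 0.45  0.89  0.92]
 [ 0.55  0.98  0.82]
 [ 0.65  1.06  0.72]
 [ 0.75  1.12  0.61]
 [ 0.85  1.18  0.49]
 [ 0.95  1.22  0.37]
 [ 1.05  1.25  0.25]
 [ 1.16  1.27  0.12]
 [ 1.26  1.28 -0.01]
 [ 1.36  1.27 -0.14]
 [ 1.46  1.25 -0.26]
 [ 1.56  1.22 -0.39]
 [ 1.66  1.17 -0.51]]
```

Call:
carry_out --motion '[0,0.69,-1.08,0,0,0,0,0.79,-1.0,0,0,0,0,0.89,-0.92,0,0,0,0,0.98,-0.82,0,0,0,0,1.06,-0.72,0,0,0]'

```text
clock: 7.4
tool_pos: [0.4792, -0.2733, 0.2291]
eef_rot: [0.741, 0.671, -0.002, -0.003]
contact_force: [-7.6, 0.4, 4.6]
opening: 0.118
```

Call:
carry_out --motion '[0,1.12,-0.61,0,0,0,0,1.18,-0.49,0,0,0,0,1.22,-0.37,0,0,0,0,1.25,-0.25,0,0,0,0,1.27,-0.12,0,0,0]'

```text
clock: 8.02
tool_pos: [0.5429, -0.2799, 0.2477]
eef_rot: [0.741, 0.672, -0.0, 0.0]
contact_force: [-2.2, -1.2, 1.0]
opening: 0.119
```

Call:
carry_out --motion '[0,1.28,0.01,0,0,0,0,1.27,0.14,0,0,0,0,1.25,0.26,0,0,0,0,1.22,0.39,0,0,0,0,1.17,0.51,0,0,0,0,0,0,0,0,0]'

```text
clock: 8.78
tool_pos: [0.6054, -0.2859, 0.2336]
eef_rot: [0.741, 0.672, 0.0, 0.001]
contact_force: [-0.4, -3.2, -0.0]
opening: 0.121
```

Call:
carry_out --motion '[0,0,0,0,0,0,0,0,0,0,0,0,0,0,0,0,0,0]' --hand 2.4

```text
clock: 9.15
tool_pos: [0.6043, -0.2841, 0.2344]
eef_rot: [0.74, 0.672, 0.001, -0.0]
contact_force: [-0.5, 0.5, 0.2]
opening: 0.273
```

Call:
carry_out --motion '[0,0,-2,0,0,0,0,0,-2,0,0,0,0,0,-3,0,0,0,0,0,-3,0,0,0,0,0,0,0,0,0]'

```text
clock: 9.78
tool_pos: [0.6051, -0.2853, 0.3371]
eef_rot: [0.74, 0.672, 0.001, 0.002]
contact_force: [-0.2, -0.4, -0.2]
opening: 0.274
```

Run:
```python
from h import *
p=snap('scene'); save(p,'s2.png'); c=cloud(p)
q=c[finder.masks_of(p,'flap')[0]['pixels']]; q=q[~np.isnan(q[:,0])]
print('flap ext',np.percentile(q,[1,50,99],axis=0).round(3)); goto([.436,-.275,.32],-.097)
```

```text
flap ext [[ 0.542 -0.389  0.071]
 [ 0.562 -0.305  0.161]
 [ 0.613 -0.193  0.209]]
pos [ 0.6037 -0.2846  0.3339] yaw -0.097 d cm [ -0.66 -16.79   1.4 ] rot [-0.001 -0.001  0.   ] rows>= 3.0
```

View pics/s2.png

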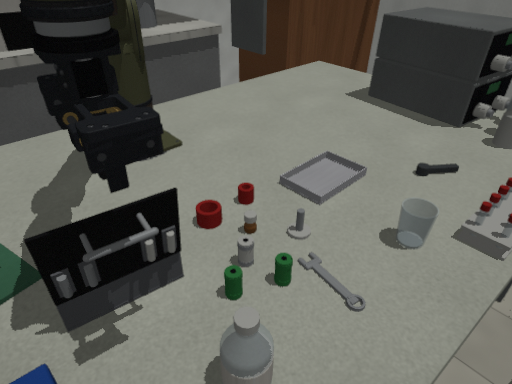

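Flap is open to about 1.66 rad: it stands upright at (110,250) with its bar on the far side. I'll push it close to the end stop from the near side with the closed fingers.

Call:
carry_out --motion '[0,-5.5,0,0,0,0,0,-5.5,0,0,0,0,0,0,3,0,0,0,0,0,3.3,0,0,0,0,0,3.3,0,0,0,0,0,0,0,0,0]' --hand 0

```text
clock: 10.62
tool_pos: [0.4925, -0.2732, 0.2354]
eef_rot: [0.74, 0.672, -0.001, -0.004]
contact_force: [-0.0, 0.0, -0.1]
opening: 0.008
```

Call:
carry_out --motion '[0,1.5,0,0,0,0,0,1.2,0,0,0,0,0,1,0,0,0,0,0,1,0,0,0,0,0,0.8,0,0,0,0,0,0.6,0,0,0,0,0,0,0,0,0,0]'

```text
clock: 11.5
tool_pos: [0.5556, -0.2803, 0.2382]
eef_rot: [0.74, 0.672, 0.0, 0.0]
contact_force: [-1.9, 0.4, 0.1]
opening: 0.008
```

Run:
```python
from h import *
p=snap('scene'); c=cloud(p)
q=c[finder.masks_of(p,'flap')[0]['pixels']]; q=q[~np.isnan(q[:,0])]
print('flap ext',np.percentile(q,[1,50,99],axis=0).round(3)); goto([.445,.06,.2],1.57)
s=monitor.get_state();print(s['q'],s['contact_force'])
```

```text
flap ext [[ 0.543 -0.389  0.071]
 [ 0.57  -0.313  0.158]
 [ 0.623 -0.193  0.207]]
pos [ 0.5553 -0.2804  0.2385] yaw -0.097 d cm [ 32.82 -14.28   3.84] rot [ 0.    -0.     1.475] rows>= 8.0
[ 0.35791646  0.76166863  0.06451337  1.64495769 -0.06648912  0.73656177
  0.35684945] [-0.19509455 -0.07923955  0.31439798]
```

Call:
carry_out --motion '[0,0.5,0,0,0,0,0,0,0,0,0,0,0,-3,0,0,0,0,0,-3,-2,0,0,0,0,-2,-4,0,0,0,0,0,0,0,0,0.17,0,0,0,0,0,0.17,0,0,0,0,0,0]'

```text
clock: 12.6
tool_pos: [0.4809, -0.2731, 0.2987]
eef_rot: [0.843, 0.538, 0.0, 0.001]
contact_force: [-0.2, -1.0, 0.3]
opening: 0.008
```

Run:
```python
from h import *
s=monitor.get_state();print(s['q']); goto([.4535,-.0555,.2],1.474)
```

```text
[ 0.3306455   0.60281129  0.16879429  1.80250421 -0.14040338  0.74671817
  0.1383806 ]
pos [ 0.4809 -0.2731  0.2987] yaw -0.435 d cm [ 18.58 -11.67   9.85] rot [ 1.000e-03 -1.000e-03  1.233e+00] rows>= 7.0
```

Call:
carry_out --motion '[0,0,0,0,0,-0.174,0,0,0,0,0,-0.174,0,0,0,0,0,-0.174,0,0,0,0,0,-0.174,0,0,0,0,0,-0.174,0,0,0,0,0,-0.174,0,0,0,0,0,-0.174,0,0,0,0,0,-0.174]' --hand 8

```text
clock: 13.6
tool_pos: [0.4807, -0.2733, 0.2984]
eef_rot: [0.299, 0.954, 0.0, 0.0]
contact_force: [0.2, 0.8, 0.3]
opening: 0.884
```

Call:
carry_out --motion '[0,0,0,0,0,-0.174,0,0,0,0,0,-0.174,0,0,0,0,0,-0.17,1.2,5.3,2,0,0,0,1.2,5.3,2,0,0,0,1.2,5.3,2,0,0,0,1.2,5.4,1.9,0,0,0,0,0,0,0,0,0]'

```text
clock: 14.6
tool_pos: [0.4532, -0.0509, 0.2187]
eef_rot: [0.042, 0.999, 0.002, -0.001]
contact_force: [0.4, -0.6, 0.4]
opening: 0.907
```

```bash
cat >> h.py <<'E'
def look(t,z,png=None,p0=None):
    """wrist look: centres of things t whose top is at height z"""
    p=snap('wrist'); c=cloud(p)
    if png: save(p,png)
    for m in finder.masks_of(p,t)[:3]:
        if m['p']<.3: continue
        q=c[m['pixels']]; q=q[~np.isnan(q[:,0])]; q=q[abs(q[:,2]-z)<.006]
        if len(q)<20: continue
        e=cv2.minEnclosingCircle((q[:,:2]*1000).astype(np.float32)); h=cv2.convexHull((q[:,:2]*1000).astype(np.float32))[:,0]
        print(t,round(m['p'],2),m['extent'],'enc',np.round(e[0],1),round(e[1],1),'hullfit',np.round(circ(h)[0],1),round(circ(h)[1],1),'topz',np.median(q[:,2]).round(4),np.median(p['frame'][m['pixels']],0))
    return p,c
E
python3 - <<'E'
from h import *
print(monitor.get_state()['q'])
look('ring_wide_center',.04,'w2.png'); goto([.4535,-.0555,.073],1.474)
E
```

```text
[ 0.18687126  0.63498629 -0.27350913  2.13947223  0.39940316  0.41592868
  1.0830772 ]
ring_wide_center 0.62 [216.6, 146.6, 285.9, 221.4] enc [453.  -56.5] 27.9 hullfit [453.  -56.5] 27.6 topz 0.0399 [105.  18.  12.]
pos [ 0.4539 -0.0562  0.2194] yaw 1.477 d cm [ 0.05  0.06 14.64] rot [-0.     0.     0.003] rows>= 3.0
```

View pics/w2.png

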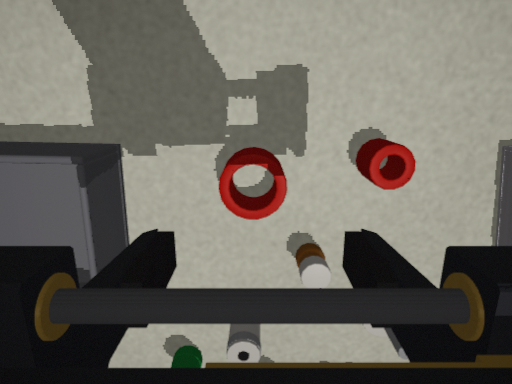

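Call:
carry_out --motion '[0,0,4.9,0,0,0,0,0,4.9,0,0,0,0,0,4.8,0,0,0,0,0,0,0,0,0]'

```text
clock: 15.2
tool_pos: [0.457, -0.0605, 0.0908]
eef_rot: [0.049, 0.999, -0.004, -0.0]
contact_force: [-0.3, 0.3, 0.1]
opening: 0.91
```

Call:
carry_out --motion '[0,0,0,0,0,0,0,0,0,0,0,0,0,0,0,0,0,0,0,0,0,0,0,0,0,0,0,0,0,0,0,0,0,0,0,0]' --hand 5 --grip_force 15

```text
clock: 15.95
tool_pos: [0.4578, -0.0586, 0.0932]
eef_rot: [0.049, 0.999, -0.003, 0.002]
contact_force: [-0.4, -0.7, 7.5]
opening: 0.625
```

Call:
carry_out --motion '[0,0,-3,0,0,0,0,0,-4,0,0,0,0,0,-4,0,0,0,0,0,-4,0,0,0]'

```text
clock: 16.45
tool_pos: [0.4563, -0.0578, 0.2438]
eef_rot: [0.049, 0.999, -0.003, 0.001]
contact_force: [0.2, 0.2, -0.2]
opening: 0.622
```

Run:
```python
from h import *
p=snap('top'); save(p,'t3.png'); c=cloud(p)
# case inner walls: rim points z .060-.072
q=c.reshape(-1,3); q=q[(q[:,0]>.38)&(q[:,0]<.56)&(q[:,1]<-.16)&(q[:,1]>-.4)&(q[:,2]>.058)&(q[:,2]<.074)]
print(len(q),cv2.minAreaRect((q[:,:2]*1000).astype(np.float32)))
print(monitor.get_state()['opening'])
u=np.array([.995,-.097]);v=np.array([.097,.995]); cc=np.array([.473,-.279])
for y in(.045,-.045): print(cc-.012*u+y*v)
goto(np.r_[cc-.012*u+.045*v,.18],1.474)
```

```text
507 ((517.0941162109375, -312.8392333984375), (239.85289001464844, 110.76968383789062), 50.83281707763672)
0.6236129406616256
[ 0.465425 -0.233061]
[ 0.456695 -0.322611]
pos [ 0.4581 -0.0576  0.2476] yaw 1.472 d cm [ -2.4  -17.35   6.89] rot [-0.006  0.008 -0.002] rows>= 4.0
```

View pics/t3.png

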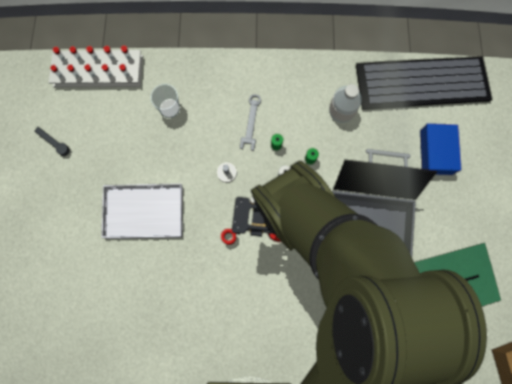

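The top view shows the ring held, the flap standing open and the case open. The descent stopped about 2 cm high, so the grip is on the ring's top 11 mm, but it holds at 55 mm. The ring's bottom is then 93 mm below the TCP.

Call:
carry_out --motion '[-0.8,-5.8,0,0,0,0,-0.8,-5.8,0,0,0,0,-0.8,-5.8,0,0,0,0,0,0,0,0,0,0,0,0,4,0,0,0,0,0,4,0,0,0,0,0,3,0,0,0,0,0,0,0,0,0]'

```text
clock: 17.5
tool_pos: [0.4627, -0.2323, 0.1319]
eef_rot: [0.048, 0.999, -0.003, -0.001]
contact_force: [-0.2, -0.6, -1.0]
opening: 0.62
```

Run:
```python
from h import *
s=monitor.get_state();print(s['q'].round(3),s['contact_force'].round(1),s['opening']); goto([.4654,-.233,.099],1.474)
p=snap('scene'); save(p,'s4.png'); c=cloud(p)
q=c[finder.masks_of(p,'ring_wide_center')[0]['pixels']]; q=q[~np.isnan(q[:,0])];print(np.percentile(q,[2,50,98],axis=0).round(3))
```

```text
[ 0.593  0.854 -0.365  2.007  0.745  0.418  1.121] [-0.2 -0.6 -1. ] 0.6195427393786863
pos [ 0.4627 -0.2323  0.1319] yaw 1.474 d cm [-0.29 -0.03  3.29] rot [-0.005 -0.002  0.   ] rows>= 1.0
[[ 0.546 -0.388  0.073]
 [ 0.575 -0.307  0.163]
 [ 0.625 -0.196  0.205]]
```

View pics/s4.png

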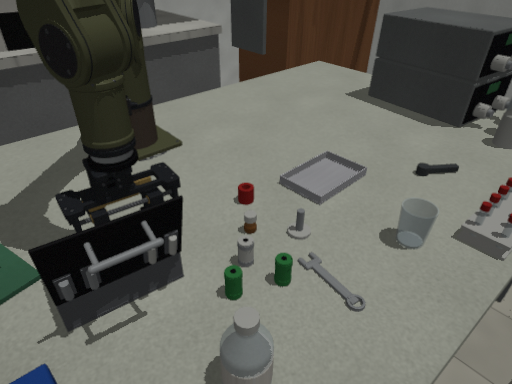

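Call:
carry_out --motion '[0,0,1.2,0,0,0,0,0,1,0,0,0,0,0,0.6,0,0,0,0,0,0,0,0,0]'

```text
clock: 18.1
tool_pos: [0.4636, -0.234, 0.1048]
eef_rot: [0.049, 0.999, -0.003, 0.0]
contact_force: [0.5, -0.3, -1.4]
opening: 0.626
```

Call:
carry_out --motion '[0,0,0.4,0,0,0,0,0,0.2,0,0,0,0,0,0,0,0,0]'

```text
clock: 18.48
tool_pos: [0.4639, -0.2341, 0.0994]
eef_rot: [0.049, 0.999, -0.003, 0.001]
contact_force: [-0.3, -0.2, -0.1]
opening: 0.624
```

Call:
carry_out --motion '[0,0,0,0,0,0,0,0,0,0,0,0,0,0,0,0,0,0]' --hand 6.1

```text
clock: 18.85
tool_pos: [0.4639, -0.2341, 0.0993]
eef_rot: [0.049, 0.999, -0.003, 0.001]
contact_force: [0.1, 0.3, 0.1]
opening: 0.691
```

Call:
carry_out --motion '[0,0,-1,0,0,0,0,0,-2,0,0,0,0,0,-4,0,0,0,0,0,-5,0,0,0,0,0,-4,0,0,0]'

```text
clock: 19.48
tool_pos: [0.4636, -0.233, 0.2617]
eef_rot: [0.049, 0.999, -0.003, 0.001]
contact_force: [1.9, -1.3, -0.6]
opening: 0.693
```

Run:
```python
from h import *
look('ring_wide_center',.046,'w5.png'); goto([.609,.066,.26],1.474); print(monitor.get_state()['q'].round(2))
```

```text
ring_wide_center 0.66 [228.0, 134.9, 290.7, 200.9] enc [ 458.8 -234.5] 27.8 hullfit [ 458.7 -234.5] 27.5 topz 0.0459 [147.  36.  30.]
pos [ 0.4656 -0.2333  0.2637] yaw 1.472 d cm [-11.32  31.2    0.22] rot [-0.009  0.01  -0.002] rows>= 6.0
[ 0.73  0.66 -0.58  1.92  0.55  0.72  1.29]
```

View pics/w5.png

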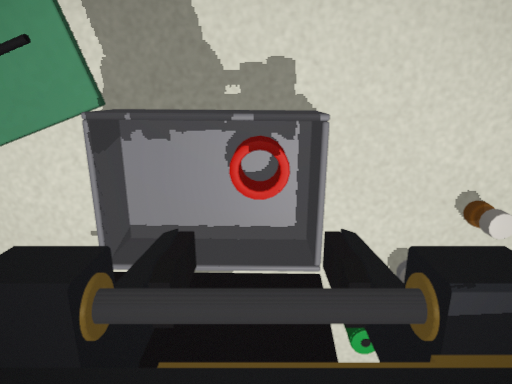

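Ring stands in the case on its floor at (260,168), top at 46 mm. Next the plunger.

Call:
carry_out --motion '[-1.9,5.2,0,0,0,0,-1.9,5.2,0,0,0,0,-1.9,5.2,0,0,0,0,-1.9,5.2,0.5,0,0,0,-1.9,5.2,0.5,0,0,0,-1.9,5.2,1,0,0,0,0,0,1,0,0,0,0,0,0,0,0,0]'

```text
clock: 20.58
tool_pos: [0.6066, 0.0651, 0.2259]
eef_rot: [0.049, 0.999, -0.004, -0.001]
contact_force: [0.8, -0.0, 0.2]
opening: 0.691
```

Run:
```python
from h import *
p,c=look('plunger_center',.008)
m=finder.masks_of(p,'plunger_center')[0]['pixels']; q=c[m]; q=q[~np.isnan(q[:,0])]; q=q[abs(q[:,2]-.058)<.004]
print('stem top',len(q),q[:,:2].mean(0) if len(q) else 0); goto([.609,.066,.087],1.474); print(monitor.get_state()['q'].round(2))
```

```text
plunger_center 0.87 [236.7, 149.0, 291.0, 206.8] enc [608.1  64.6] 25.7 hullfit [607.5  65.3] 24.7 topz 0.0081 [165. 162. 156.]
stem top 323 [0.60696152 0.06538614]
pos [0.6075 0.0641 0.2275] yaw 1.47 d cm [-0.1   0.32 14.04] rot [-0.008  0.002 -0.004] rows>= 3.0
[ 0.1   0.8  -0.51  1.67  0.52  0.81  0.82]
```

Call:
carry_out --motion '[0,0.1,4.7,0,0,0,0,0,4.7,0,0,0,0,0,4.4,0,0,0,0,0,0,0,0,0]'

```text
clock: 21.22
tool_pos: [0.6061, 0.0642, 0.0872]
eef_rot: [0.05, 0.999, -0.005, -0.002]
contact_force: [-0.8, -0.2, -0.1]
opening: 0.688
```

Call:
carry_out --motion '[0,0,0,0,0,0,0,0,0,0,0,0,0,0,0,0,0,0,0,0,0,0,0,0,0,0,0,0,0,0,0,0,0,0,0,0]' --hand 1 --grip_force 20

```text
clock: 21.98
tool_pos: [0.6083, 0.0662, 0.0898]
eef_rot: [0.049, 0.999, -0.003, 0.001]
contact_force: [-0.1, -0.4, 3.4]
opening: 0.172
```

Call:
carry_out --motion '[0,0,-3,0,0,0,0,0,-4,0,0,0,0,0,-5,0,0,0,0,0,-5,0,0,0,0,0,0,0,0,0]'

```text
clock: 22.6
tool_pos: [0.6097, 0.0682, 0.2632]
eef_rot: [0.049, 0.999, -0.002, 0.005]
contact_force: [0.8, 0.1, -1.0]
opening: 0.174
```

Run:
```python
from h import *
goto([.458,-.318,.24],1.474); s=monitor.get_state();print(s['q'].round(2),s['opening'])
```

```text
pos [0.6097 0.0682 0.2632] yaw 1.472 d cm [ 11.31 -39.91   2.37] rot [-0.004  0.009 -0.002] rows>= 7.0
[ 0.11  0.76 -0.54  1.64  0.49  0.87  0.84] 0.17418678149076958
```

Call:
carry_out --motion '[2.85,-5,0,0,0,0,2.85,-5,0,0,0,0,2.85,-5,0,0,0,0,2.85,-5,0,0,0,0,0,-5.1,0,0,0,0,0,-5.1,0,0,0,0,0,-5.1,0,0,0,0,0,-5.0,0,0,0,0]'

```text
clock: 23.6
tool_pos: [0.4537, -0.3241, 0.2604]
eef_rot: [0.049, 0.999, -0.003, -0.0]
contact_force: [0.6, -0.1, -0.6]
opening: 0.173
```

Call:
carry_out --motion '[0,0,3.5,0,0,0,0,0,4,0,0,0,0,0,4,0,0,0,0,0,2,0,0,0,0,0,0,0,0,0]'

```text
clock: 24.22
tool_pos: [0.4534, -0.3226, 0.1244]
eef_rot: [0.049, 0.999, -0.002, -0.002]
contact_force: [0.0, 0.0, -0.5]
opening: 0.168
```

Run:
```python
from h import *
goto([.457,-.322,.096],1.474); s=monitor.get_state();print(s['q'].round(2),s['opening'],s['contact_force'])
p=snap('wrist'); save(p,'w6.png')
```

```text
pos [ 0.4534 -0.3226  0.1244] yaw 1.473 d cm [-0.36  0.1   2.84] rot [-0.004 -0.003 -0.001] rows>= 1.0
[ 0.78  0.9  -0.43  1.89  0.74  0.52  1.31] 0.1680269523824295 [ 0.02712825  0.03667629 -0.48197955]
```

View pics/w6.png

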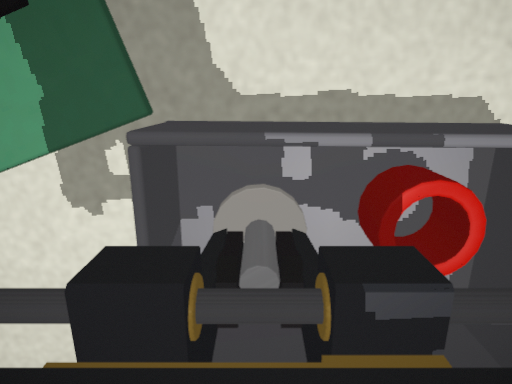

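The plunger foot at (260,225) is clear of the case walls and of the ring at (430,220). Lower it.

Call:
carry_out --motion '[0,0,1.2,0,0,0,0,0,0.8,0,0,0,0,0,0.4,0,0,0,0,0,0,0,0,0]'

```text
clock: 24.78
tool_pos: [0.455, -0.3236, 0.1027]
eef_rot: [0.049, 0.999, -0.003, 0.001]
contact_force: [0.1, -0.1, -0.3]
opening: 0.178
```

Call:
carry_out --motion '[0,0,0.3,0,0,0,0,0,0.2,0,0,0,0,0,0,0,0,0]'

```text
clock: 25.15
tool_pos: [0.455, -0.3236, 0.0977]
eef_rot: [0.049, 0.999, -0.003, 0.001]
contact_force: [-0.0, 0.1, -1.3]
opening: 0.173
```

Call:
carry_out --motion '[0,0,0.2,0,0,0,0,0,0.1,0,0,0,0,0,0,0,0,0]'

```text
clock: 25.52
tool_pos: [0.4551, -0.3238, 0.0957]
eef_rot: [0.049, 0.999, -0.004, 0.001]
contact_force: [-1.2, -0.3, 7.3]
opening: 0.176
```

Contact. Release and lift, then go to the narrow ring.

Call:
carry_out --motion '[0,0,0,0,0,0,0,0,0,0,0,0,0,0,0,0,0,0]' --hand 3.5

```text
clock: 25.9
tool_pos: [0.455, -0.3236, 0.0947]
eef_rot: [0.049, 0.999, -0.003, 0.001]
contact_force: [1.3, -0.2, -0.4]
opening: 0.4
```

Call:
carry_out --motion '[0,0,-1,0,0,0,0,0,-3,0,0,0,0,0,-4,0,0,0,0,0,-5,0,0,0,0,0,-4,0,0,0]'

```text
clock: 26.52
tool_pos: [0.4549, -0.3225, 0.2673]
eef_rot: [0.049, 0.999, -0.004, 0.001]
contact_force: [0.0, -1.6, -0.7]
opening: 0.4
```

Run:
```python
from h import *
p,c=look('plunger_center',.014,'w7.png'); q=c[finder.masks_of(p,'plunger_center')[0]['pixels']]; q=q[q[:,2]>.055]; print('top',np.nanmedian(q,0))
goto([.4465,.0565,.25],1.474); goto([.4465,.0565,.25],1.7); print(monitor.get_state()['q'].round(2))
```

```text
plunger_center 0.69 [235.8, 138.4, 285.5, 195.0] enc [ 454.4 -324.9] 25.0 hullfit [ 454.2 -324.8] 24.6 topz 0.0141 [227. 223. 217.]
top [ 0.45353876 -0.3247276   0.06394083]
pos [ 0.4557 -0.3229  0.2673] yaw 1.472 d cm [ 4.66 37.68  1.38] rot [-0.009  0.006 -0.002] rows>= 7.0
pos [ 0.4557 -0.3229  0.2673] yaw 1.472 d cm [ 4.66 37.68  1.38] rot [-0.009  0.005 -0.228] rows>= 7.0
[ 0.89  0.7  -0.61  1.8   0.55  0.8   1.47]
```

Call:
carry_out --motion '[0.67,5.4,0,0,0,0,0.67,5.4,0,0,0,0,0.67,5.4,0,0,0,0,0.67,5.4,0.8,0,0,0,0.67,5.4,1,0,0,0,0.67,5.4,1,0,0,0,0.67,5.3,1,0,0,0,0,0,0,0,0,0]' --hand 6

```text
clock: 27.68
tool_pos: [0.4443, 0.0622, 0.2234]
eef_rot: [0.044, 0.999, -0.002, -0.0]
contact_force: [-0.0, -0.4, -0.2]
opening: 0.679
```

Run:
```python
from h import *
look('ring_narrow_center',.04)
goto([.4465,.0565,.075],1.474); print(monitor.get_state()['q'].round(2))
```

```text
ring_narrow_center 0.62 [231.8, 160.6, 280.7, 207.3] enc [445.5  55.8] 18.9 hullfit [445.4  55.8] 18.6 topz 0.0398 [143.  25.  20.]
pos [0.4445 0.0569 0.2236] yaw 1.474 d cm [-0.21  0.1  14.86] rot [-0.008 -0.    -0.   ] rows>= 3.0
[ 0.05  0.64 -0.45  2.15  0.62  0.48  0.59]
```

Call:
carry_out --motion '[-0.1,-0.1,4,0,0,0,0,0,4,0,0,0,0,0,3,0,0,0,0,0,2,0,0,0,0,0,1.9,0,0,0,0,0,0,0,0,0]'

```text
clock: 28.52
tool_pos: [0.4476, 0.0526, 0.0848]
eef_rot: [0.05, 0.999, -0.005, -0.001]
contact_force: [0.5, 0.3, 1.2]
opening: 0.679
```

Run:
```python
from h import *
goto([.4455,.056,.075],1.474); print(monitor.get_state()['q'].round(3))
```

```text
pos [0.4476 0.0526 0.0848] yaw 1.471 d cm [0.24 0.33 0.98] rot [-0.01  -0.001 -0.003] rows>= 1.0
[-0.199  0.911 -0.042  2.219  1.203  0.046  0.043]
```

Call:
carry_out --motion '[0.2,0.3,0,0,0,0,0,0,0,0,0,0,0,0,0,0,0,0,0,0,0,0,0,0,0,0,0,0,0,0,0,0,0,0,0,0]' --hand 3 --grip_force 15

```text
clock: 29.28
tool_pos: [0.4462, 0.057, 0.0858]
eef_rot: [0.05, 0.999, -0.005, 0.0]
contact_force: [-0.5, -1.9, 5.7]
opening: 0.423
```

Call:
carry_out --motion '[0,0,-2,0,0,0,0,0,-3,0,0,0,0,0,-4,0,0,0,0,0,-3,0,0,0,0,0,0,0,0,0]'

```text
clock: 29.9
tool_pos: [0.4469, 0.0591, 0.2068]
eef_rot: [0.05, 0.999, -0.003, 0.002]
contact_force: [-0.1, 0.0, -0.1]
opening: 0.423
```

Run:
```python
from h import *
s=monitor.get_state();print(s['q'].round(3),s['opening'],s['contact_force'])
goto([.52,.23,.2],1.474)
goto([.52,.23,.2],1.57)
```

```text
[ 0.137  0.701 -0.601  2.157  0.829  0.529  0.371] 0.423247089980489 [-0.08634815  0.00984478 -0.1457394 ]
pos [0.4469 0.0591 0.2068] yaw 1.471 d cm [-5.58 17.74  0.59] rot [-0.007  0.004 -0.002] rows>= 3.0
pos [0.4469 0.0591 0.2068] yaw 1.471 d cm [-5.58 17.74  0.59] rot [-0.007  0.003 -0.098] rows>= 3.0
```

Call:
carry_out --motion '[-1.35,4.4,0,0,0,0,-1.35,4.4,0,0,0,0,-1.35,4.4,0,0,0,0,-1.35,4.4,0,0,0,0,0,0,3,0,0,0,0,0,4,0,0,0,0,0,3,0,0,0,0,0,0,0,0,0]'

```text
clock: 30.9
tool_pos: [0.5152, 0.2268, 0.1008]
eef_rot: [0.049, 0.999, -0.006, -0.002]
contact_force: [0.1, 0.5, -0.8]
opening: 0.42
```

Run:
```python
from h import *
s=monitor.get_state();print(s['q'].round(3),s['opening'],s['contact_force'])
goto([.515,.23,.089],1.474)
p=snap('top'); c=cloud(p); save(p,'t8.png'); m=finder.masks_of(p,'tray_in')
q=c.reshape(-1,3); q=q[(q[:,0]>.41)&(q[:,0]<.6)&(q[:,1]>.16)&(q[:,1]<.4)&(q[:,2]>.016)&(q[:,2]<.03)]
print(cv2.minAreaRect((q[:,:2]*1000).astype(np.float32)))
```

```text
[-0.211  0.965 -0.504  1.864  0.863  0.561  0.174] 0.4199306694186498 [ 0.09086357  0.47771175 -0.80840291]
pos [0.5152 0.2268 0.1008] yaw 1.474 d cm [0.05 0.33 1.18] rot [-0.013 -0.004 -0.   ] rows>= 1.0
((456.54742431640625, 330.07666015625), (151.08392333984375, 74.42091369628906), 53.03707504272461)
```

Call:
carry_out --motion '[0,0.3,0.5,0,0,0,0,0,0.4,0,0,0,0,0,0,0,0,0]'

```text
clock: 31.38
tool_pos: [0.5174, 0.2307, 0.095]
eef_rot: [0.049, 0.999, -0.004, 0.0]
contact_force: [0.8, -0.5, -0.6]
opening: 0.419
```

Call:
carry_out --motion '[0,0,0.2,0,0,0,0,0,0,0,0,0]'

```text
clock: 31.62
tool_pos: [0.5174, 0.2306, 0.0929]
eef_rot: [0.049, 0.999, -0.004, 0.0]
contact_force: [0.1, 0.1, 0.4]
opening: 0.424
```

Call:
carry_out --motion '[0,0,0.2,0,0,0,0,0,0.1,0,0,0,0,0,0,0,0,0]'

```text
clock: 32.0
tool_pos: [0.5173, 0.2307, 0.0897]
eef_rot: [0.049, 0.999, -0.004, -0.0]
contact_force: [-0.6, 0.4, -1.0]
opening: 0.423
```

Call:
carry_out --motion '[0,0,0.15,0,0,0,0,0,0.1,0,0,0,0,0,0,0,0,0]'

```text
clock: 32.38
tool_pos: [0.5174, 0.2308, 0.0888]
eef_rot: [0.049, 0.999, -0.004, 0.001]
contact_force: [-1.5, -2.1, 12.5]
opening: 0.425
```

Call:
carry_out --motion '[0,0,0,0,0,0,0,0,0,0,0,0,0,0,0,0,0,0]' --hand 5.5

```text
clock: 32.75
tool_pos: [0.5174, 0.2307, 0.0871]
eef_rot: [0.049, 0.999, -0.004, -0.0]
contact_force: [0.4, 0.3, -0.3]
opening: 0.622
```

Call:
carry_out --motion '[0,0,-1,0,0,0,0,0,-3,0,0,0,0,0,-4,0,0,0,0,0,-5,0,0,0,0,0,0,0,0,0]'

```text
clock: 33.38
tool_pos: [0.5189, 0.2333, 0.2214]
eef_rot: [0.049, 0.999, -0.002, 0.003]
contact_force: [0.3, -0.1, -0.5]
opening: 0.627
```

Run:
```python
from h import *
look('ring_narrow_center',.043,'w9.png'); goto([.6015,-.0765,.22],1.474)
```

```text
ring_narrow_center 0.68 [235.9, 154.4, 282.4, 207.7] enc [516.9 229.6] 19.0 hullfit [516.8 229.5] 18.7 topz 0.0429 [130.  21.  16.]
pos [0.5175 0.2316 0.2179] yaw 1.472 d cm [-11.39 -29.83   0.06] rot [-0.009  0.001 -0.002] rows>= 6.0
```

View pics/w9.png

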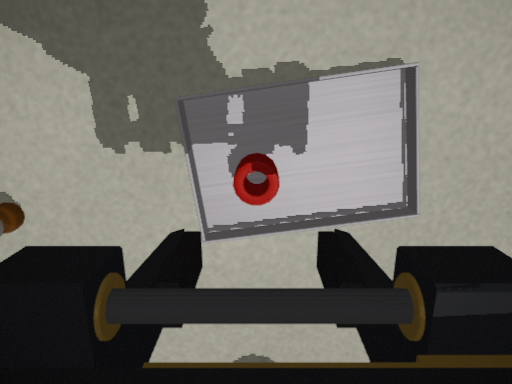

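Narrow ring stands in the tray at (257,180), top at 43 mm, so it is on the floor. Now the white filter.

Call:
carry_out --motion '[-1.9,-5,0,0,0,0,-1.9,-5,0,0,0,0,-1.9,-5,0,0,0,0,-1.9,-5,0,0,0,0,-1.9,-5,0,0,0,0,-1.9,-4.8,0,0,0,0,0,0,0,0,0,0,0,0,0,0,0,0]'

```text
clock: 34.48
tool_pos: [0.6008, -0.0751, 0.2188]
eef_rot: [0.049, 0.999, -0.004, -0.001]
contact_force: [-0.7, -0.8, 0.4]
opening: 0.618
```

Run:
```python
from h import *
p,c=look('filter_center',.056,'w10.png'); look('vial_center',.045); goto([.6015,-.0765,.08],1.474)
```

```text
filter_center 0.69 [271.2, 240.0, 312.0, 293.0] enc [679.4 -57.9] 15.4 hullfit [678.6 -57.9] 14.6 topz 0.0559 [15. 58. 28.]
vial_center 0.89 [312.4, 74.0, 356.8, 115.4] enc [535.5  -9.5] 13.5 hullfit [535.5  -9.9] 13.0 topz 0.045 [177. 174. 168.]
pos [ 0.6013 -0.074   0.2199] yaw 1.475 d cm [-0.04 -0.13 13.99] rot [-0.008 -0.     0.001] rows>= 3.0
```

View pics/w10.png

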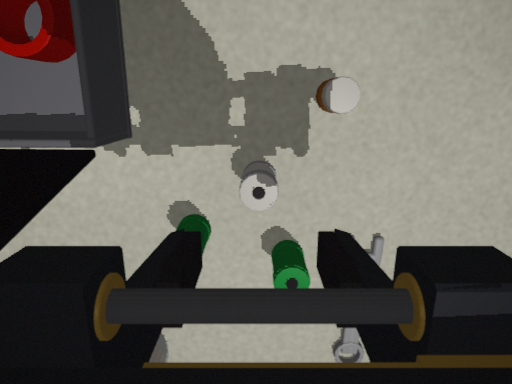

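White filter at (258,190) is centred between the jaws; the green look-alikes at (195,235) and (290,265) are not meant. Descend.

Call:
carry_out --motion '[0,-0.3,4,0,0,0,0,0,4,0,0,0,0,0,3.5,0,0,0,0,0,2.4,0,0,0,0,0,0,0,0,0]'

```text
clock: 35.3
tool_pos: [0.6001, -0.0791, 0.0796]
eef_rot: [0.048, 0.999, -0.004, -0.002]
contact_force: [-0.1, 0.2, -0.1]
opening: 0.618
```

Call:
carry_out --motion '[0,0,0,0,0,0,0,0,0,0,0,0,0,0,0,0,0,0,0,0,0,0,0,0,0,0,0,0,0,0]' --hand 2 --grip_force 15

```text
clock: 35.92
tool_pos: [0.602, -0.0797, 0.0822]
eef_rot: [0.049, 0.999, -0.004, 0.001]
contact_force: [0.5, 1.1, 7.0]
opening: 0.331
```

Call:
carry_out --motion '[0,0,-2,0,0,0,0,0,-3,0,0,0,0,0,-4,0,0,0,0,0,-4,0,0,0,0,0,0,0,0,0]'

```text
clock: 36.55
tool_pos: [0.6029, -0.0788, 0.215]
eef_rot: [0.049, 0.999, -0.004, 0.003]
contact_force: [0.2, 0.1, -0.7]
opening: 0.331
```

Run:
```python
from h import *
s=monitor.get_state();print(s['q'].round(3),s['opening'],s['contact_force'])
goto([.515,.318,.2],1.474)
```

```text
[ 0.431  0.859 -0.702  1.689  0.714  0.861  0.887] 0.33134427879452877 [ 0.15169045  0.10365473 -0.69181985]
pos [ 0.6029 -0.0788  0.215 ] yaw 1.472 d cm [12.67 38.63  1.1 ] rot [-0.008  0.007 -0.002] rows>= 7.0
```

Call:
carry_out --motion '[1.6,4.8,0,0,0,0,1.6,4.8,0,0,0,0,1.6,4.8,0,0,0,0,1.6,4.8,0,0,0,0,1.6,4.8,0,0,0,0,1.6,4.8,0,0,0,0,1.6,4.8,0,0,0,0,1.5,4.8,0,0,0,0]'

```text
clock: 37.55
tool_pos: [0.5118, 0.3163, 0.2069]
eef_rot: [0.049, 0.999, -0.005, -0.001]
contact_force: [0.7, 0.4, -1.1]
opening: 0.33
```

Call:
carry_out --motion '[0,0,3,0,0,0,0,0,4,0,0,0,0,0,3.5,0,0,0,0,0,1.2,0,0,0,0,0,0,0,0,0]'

```text
clock: 38.17
tool_pos: [0.5123, 0.3143, 0.0902]
eef_rot: [0.049, 0.999, -0.005, -0.001]
contact_force: [0.3, 0.5, -0.2]
opening: 0.33
```

Call:
carry_out --motion '[0,0,0.3,0,0,0,0,0,0.1,0,0,0,0,0,0,0,0,0]'

```text
clock: 38.55
tool_pos: [0.5129, 0.3147, 0.0873]
eef_rot: [0.049, 0.999, -0.004, 0.0]
contact_force: [-0.1, 0.4, -0.5]
opening: 0.332
```

Call:
carry_out --motion '[0,0,0.15,0,0,0,0,0,0,0,0,0]'

```text
clock: 38.8
tool_pos: [0.5127, 0.3146, 0.0852]
eef_rot: [0.049, 0.999, -0.004, 0.0]
contact_force: [0.2, 0.2, -0.3]
opening: 0.331
```

Call:
carry_out --motion '[0,0,0.15,0,0,0,0,0,0,0,0,0]'

```text
clock: 39.05
tool_pos: [0.5127, 0.3146, 0.0851]
eef_rot: [0.049, 0.999, -0.004, 0.001]
contact_force: [-2.1, -2.0, 10.8]
opening: 0.334
```

Call:
carry_out --motion '[0,0,0.1,0,0,0,0,0,0,0,0,0]'

```text
clock: 39.3
tool_pos: [0.5127, 0.3147, 0.0851]
eef_rot: [0.049, 0.999, -0.004, 0.001]
contact_force: [-3.0, -4.6, 18.7]
opening: 0.334
```

In contact. Release, lift clear, move aside and check everything.

Call:
carry_out --motion '[0,0,-0.1,0,0,0,0,0,0,0,0,0,0,0,0,0,0,0,0,0,0,0,0,0]' --hand 5

```text
clock: 39.8
tool_pos: [0.5125, 0.3145, 0.0833]
eef_rot: [0.049, 0.999, -0.004, -0.0]
contact_force: [0.8, 0.3, 0.5]
opening: 0.57
```

Call:
carry_out --motion '[0,0,-1,0,0,0,0,0,-3,0,0,0,0,0,-4,0,0,0,0,0,-5,0,0,0,0,0,-2,0,0,0,0,0,0,0,0,0]'

```text
clock: 40.55
tool_pos: [0.5131, 0.3162, 0.2349]
eef_rot: [0.049, 0.999, -0.004, 0.001]
contact_force: [0.3, 0.6, -0.2]
opening: 0.565
```

Run:
```python
from h import *
look('filter_center',.059,'w11.png')
look('ring_narrow_center',.043)
p=snap('scene'); save(p,'s12.png'); c=cloud(p)
for t,z in(('vial_center',.045),):
  q=c[finder.masks_of(p,t)[0]['pixels']]; q=q[abs(q[:,2]-z)<.005]; print(t,np.round(cv2.minEnclosingCircle((q[:,:2]*1000).astype(np.float32))[0],1))
q=c[finder.masks_of(p,'flap')[0]['pixels']]; print('flap',np.nanpercentile(q,[1,50,99],axis=0).round(3))
print(monitor.get_state()['tool_pos'],monitor.get_state()['contact_force'])
```

```text
filter_center 0.92 [237.2, 154.7, 279.6, 201.5] enc [510.9 313.6] 15.6 hullfit [510.3 313.8] 15.0 topz 0.059 [160. 157. 151.]
ring_narrow_center 0.94 [141.9, 168.3, 197.1, 219.1] enc [517.1 229.9] 19.1 hullfit [516.9 230. ] 18.7 topz 0.0428 [125.5  12.    7. ]
vial_center [537.6  -9. ]
flap [[ 0.544 -0.39   0.072]
 [ 0.576 -0.308  0.163]
 [ 0.627 -0.195  0.205]]
[0.51227049 0.31550662 0.23240718] [-0.77395292  0.11562841 -0.68171838]
```

View pics/s12.png

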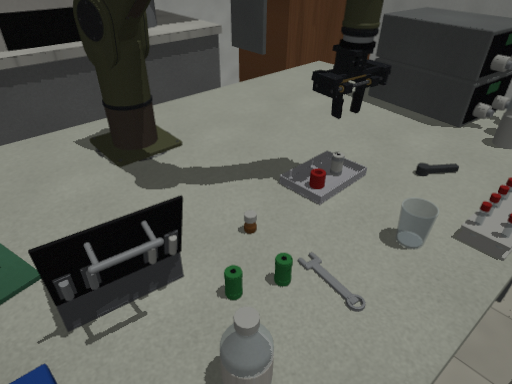

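The final scene shows the flap open at (110,250), the ring and filter upright in the tray at (318,178) and (338,163), and the vial in place at (250,222). One top-camera check of the case, then hand in.

Run:
```python
from h import *
p=snap('top'); c=cloud(p); ok=0
for t,z in(('ring_wide_center',.046),('plunger_center',.064)):
  q=c[finder.masks_of(p,t)[0]['pixels']]; q=q[abs(q[:,2]-z)<.006]; e=cv2.minEnclosingCircle((q[:,:2]*1000).astype(np.float32)); print(t,len(q),np.round(e[0],1),round(e[1],1),np.median(q[:,2])); ok+=len(q)>3
if ok==2: print(workorder.finish_job())
```

```text
ring_wide_center 241 [ 458.6 -232.4] 28.0 0.04608893285392357
plunger_center 39 [ 452.3 -322. ] 8.3 0.06311996987041701
the job is handed in; nothing more can be done
None
```

Both kits are made up and the job was handed in at about 41 s on the robot's clock.

I swung the flap open by its bar, then pushed it on with closed fingers to about 1.8 rad. That is an estimate from camera and tool positions, and I did not confirm that it reached the end stop at 1.9. The wide ring and the plunger stand in the case. The narrow ring and the white filter stand in the tray.

**Last checks:**
- **Heights:** the tops measured 46 mm (wide ring), 63–64 mm (plunger), 43 mm (narrow ring) and 59 mm (filter). Each fits a part standing upright on its own floor.
- **Positions:** all four are well inside their compartments.
- **Vial:** it measured within 2 mm of where it stood at the start in the same camera.
- **Robot:** the gripper was clear of everything, with its fingertips about 17 cm above the bench.

**Off plan:** near the base, the low reach stopped both ring grasps 1 to 2 cm higher than planned. The wide ring was held by only its top 11 mm, but neither slipped. No final check failed.

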